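# Sweep metal offcuts into the tipping tray and empty it into the scrap tub

### The job

Clear the metal offcuts from the work plate: first push the tipping tray level, then use the scraper block to sweep every offcut on the plate into the tray (the pieces are sharp, so never touch one on the plate with the fingers; a piece that has strayed elsewhere may be picked up by hand). Once all are in the tray, slide the tub's shutter until it clicks into its fully open stop and only then tip the tray by its edge so that all the offcuts slide into the tub. Finish with the tray pushed level again, the shutter fully closed and the scraper standing back on its pad, and do not disturb the green-lidded box, the gauge or the dish.

Things in the scene. Friction and masses are not known exactly. Their poses are not given: they have to be found in the camera images.
- station: Fixed clearing station, origin on the bench, z up, x across (-x = robot's side), +y along it from tub to plate (near world +y, yaw within 0.1). Along y in mm: clear scrap tub -270 to -100, steel tipping tray -125 to 67, white work plate 70 to 250 (top at z 140). The plate has 200 clear width between 8 high blue side rims; both its ends are open and nothing stands within 40 behind it.
- plate_top (a point): Centre of the work plate's upper face (station x 0, y 160, z 140 mm); axes as the station. Offcuts swept in -y leave the plate's edge 90 mm from here and fall 15 mm into the level tray.
- tray (a joint): Tilt of the tipping tray, rad: 0 = level (stop) to 0.6 = fully tipped (stop): tub end (-y) down, plate end up. Axle along station x through hinge_mid. Stays where left (friction); pressing a tab takes 3 to 10 N. Floor 204 x 192 mm, walls 20 high on the two long sides, both ends open. Beyond about 0.4 rad the oily offcuts slide down the floor and off the tub end.
- hinge_mid (a point): Fixed middle point of the tray's axle, in the plane of the tray's floor: station (0, -60, 125) mm; axes as the station.
- tray_floor (a point): The same point but turning with the tray: x along the axle, y along the tray floor towards the plate, z up from the floor. The floor covers x -102 to 102, y -65 to 127, z 0.
- tip_tab (a point): Top centre of the red tab (36 x 30 x 5 mm) standing out from the tray's wall on the robot's side near the tub end; tray frame (-126, -55, 20) mm. Pressed down it tips the tray.
- level_tab (a point): Top centre of the green tab (36 x 30 x 5 mm) on the same wall near the plate end; tray frame (-126, 100, 20) mm. Pressed down it brings the tray back level.
- shutter (a joint): Blue shutter plate over the tub's port, m: 0 = closed, 0.076 = fully open; slides towards station -y. A sprung ball clicks it into stops at 0 (closed), 0.038 (half open) and 0.076 (fully open), drawing it in over the last 3 to 4 mm; leaving a stop takes about 4 N, sliding between stops about 1 N.
- shutter_knob (a point): Centre of the top of the shutter's black square knob, 14 x 14 x 36 tall, on a tongue (36 below this point) at the robot's side; moves with the shutter. Closed, with the tray level, the red tab's edge is 45 mm away in +y of the knob's side. A clear splash baffle (top 135 above the bench) ends 27 mm from the knob in +x.
- tub_in (a point): Centre of the tub's inner floor (station (0, -185, 4) mm); axes as the station. Inside: 204 in x, 160 in y, 62 high below lid and shutter. The port in the lid, 200 in x by 80 in y, lies under the tray's tub end; a clear splash baffle beyond it stops flying pieces.
- scraper: Loose orange weighted scraper block with black upright grip, about 0.22 kg. Origin at the centre of its underside, z up. Blade block 70 (x) x 36 (y) x 26 high; at each end a 5 wide wing runs 14 further forward in its -y, so it sweeps in its own -y. Grip 28 (x) x 20 (y), from 26 to 80 above the underside: pinch it across y.
- pad: Fixed flat black rubber pad, 150 x 120 x 2 mm, the scraper's parking place, to the left or right of the station. Origin at the centre of its underside.
- tipbox: Bystander: grey box with green lid, 122 x 87 x 55 mm, at the other side of the station. Origin at underside centre.
- gauge: Bystander: round steel pressure gauge lying on its back, 64 diameter x 22, beyond the station. Origin at underside centre.
- dish: Bystander: shallow glass dish, 90 diameter x 18 high, beyond the station. Origin at underside centre.
- offcut0: Loose offcut, round brass disc, 20 diameter x 9 thick mm, 0.02 kg, origin at the centre of its underside; may be absent (None). Starts on the work plate.
- offcut1: Loose offcut, copper bar end, 20 x 14 x 10 mm, 0.02 kg, origin at the centre of its underside; may be absent (None). Starts on the work plate.
- offcut2: Loose offcut, square brass slug, 18 x 18 x 9 mm, 0.02 kg, origin at the centre of its underside; may be absent (None). Starts on the work plate.
- offcut3: Loose offcut, round brass disc, 20 diameter x 9 thick mm, 0.02 kg, origin at the centre of its underside; may be absent (None). Starts on the work plate.
- offcut4: Loose offcut, copper bar end, 20 x 14 x 10 mm, 0.02 kg, origin at the centre of its underside; may be absent (None). Starts on the work plate.
- offcut5: Loose offcut, square brass slug, 18 x 18 x 9 mm, 0.02 kg, origin at the centre of its underside; may be absent (None). Starts on the work plate.
- offcut6: Loose offcut, round brass disc, 20 diameter x 9 thick mm, 0.02 kg, origin at the centre of its underside; may be absent (None). Starts on the work plate.
- offcut7: Loose offcut, copper bar end, 20 x 14 x 10 mm, 0.02 kg, origin at the centre of its underside; may be absent (None). Starts on the work plate.

How it is judged:
By the outcome, as a careful person would: the job done as asked, in the order asked, and still so for the second after the job is handed in, with the robot touching nothing.
Of offcut0, offcut1, offcut2, offcut3, offcut4, offcut5, offcut6, offcut7 only 5 to 8 are there at a start; the rules pass over those that are not, and their reading is None.
At some moment in a run one of offcut0, offcut1, offcut2, offcut3, offcut4, offcut5, offcut6, offcut7, scraper may be knocked a few centimetres aside while the robot is not near it.
It also fails if it takes over 208 s, if anything falls off the work surface, if the arm or the gripper's body presses on something with over 40 N, if the wrist force passes 120 N, or if a joint passes its speed limit or range.

### The arm

A 7-joint arm with a two-finger parallel gripper is mounted at the origin on the work surface. World frame = base frame: x ahead of the robot, y to its left, z up, the work surface at z = 0. Lengths are in m, angles in rad, forces in N, time in s.
With the tool pointing down it reaches from about 0.4 to 0.85 m from the base axis. Payload 10.4 kg.
Tool frame: the origin (TCP) lies midway between the tips of the shut fingers; the grasp point (between the pads) lies 19 mm behind it; z points along the fingers, y is the line along which they close (so a half turn about z gives the same grasp; the last joint's range is limited). The gripper opens to 87 mm and grips with 3 to 60 N. Pads are 19 mm wide; open, the fingers measure 117 mm over their backs; the gripper's body (75 mm by 190 mm) begins 51 mm behind the grasp point.
Start: joints at [-1.271, 0.332, -0.065, 1.46, 0.022, 1.35, -0.088], TCP at [0.198, 0.593, 0.223] pointing down, gripper open.
Joint ranges: [-2.6, 2.6], [-0.5, 2.12], [-1.47, 1.34], [0.16, 2.42], [-1.27, 4.41], [0.06, 2.06], [-2.6, 2.6]. Speed limits (rad/s): [2.22, 2.22, 2.79, 2.79, 3.14, 3.14, 3.14].

### API

Orientations are given as a unit quaternion [x, y, z, w].
In Python, from bench import r gives the robot as it stands.
- The arm moves only by the tool move_arm, never from a script. Its argument "targets" is a list of rows, each a list of 3 entries, a list of its own where there are three numbers: the shift along the tool's x, y, z in cm, then the turn, a rotation vector about the tool's x, y, z in rad, then the opening in per cent of the stroke, from 0 (shut) to 100 (fully open). In form: [[[x, y, z], [wx, wy, wz], gripper], ...]. A call has 1 to 20 rows; each row shifts and turns the commanded pose from where the row before left it, along the tool's axes as they then stand; what a row does not reach is not made up. A row lasts 1/8 s, in which the tool goes at most 62.5 mm and 10.7 degrees, less where a joint would pass 70% of its speed; a pose out of reach is approached as far as the arm can. A call with a gripper value outside its range is refused whole. The fingers move at their own pace and stop on an object; "grip_force" is the grip in N (left out, the last holds). Time passes only in rows, so rows that do not move let the fingers close. It gives the time, the measured TCP pose, the force, the opening and the grip force at its end, in the units of the state.
- r.read_state(): the state, without advancing time (a new reading comes with each control period).
- r.camera(name): name is "scene" or "top" or "wrist"; returns a dict with "image" (420x560x3 uint8, blue, green, red), "vertical_fov" (degrees; the focal length in pixels is half the picture's height over the tangent of half this angle, whatever the lens; pixels are square), "cx", "cy" (the principal point, pixels), "cam_to_world" (4x4, takes a point from camera to world coordinates). Camera axes: x right, y down, z forward; pixel columns grow to the right and rows downward; lengths in m; the calibration is good to about 2 mm. A picture is of the moment at which its call begins. There is no depth.
- r.close_job(): hands the job in; it is judged then, once.
The state is a dict: "time": time; "joint_positions": joint angles; "joint_vel": joint speeds; "joint_torque": joint torques, N m; "ee_pos": TCP position; "eef_rot": TCP orientation; "ft_force": force on the tool from outside, world axes, zero at the start; "torque": the same for the moment, N m; "width": finger opening in m; "grip_force": force on a finger pad.
Only numpy, scipy, OpenCV 4.12 (cv2) and the standard library are available. Lean on these libraries where they do the work, as an engineer would, in place of code of your own. Each camera call takes 0.05 s, during which the arm holds its last target. There are 200 camera calls.

## Working session

There is one attempt and no reset: what is moved stays moved. The work goes in short steps, Python scripts to look and compute and a tool call to move; the robot and the scene stay as the last step left them, time stands still between calls to the robot, and variables do not carry over. Pictures are saved under pics/ and viewed, at most 16 in all, crops included, and the job is handed in when it is done.

Besides the shell and the picture viewer there is one more tool, called after "Call:" as name([rows], argument=value, ...), one row to a line, values as JSON. move_arm: Moves the arm, as the interface text tells. Its arguments: {"type":"object","properties":{"targets":{"type":"array"},"grip_force":{"type":"number"}},"required":["targets"]}

```bash
ls; mkdir -p pics; cat > h.py <<'E'
import numpy as np, cv2
from bench import r
from scipy.spatial.transform import Rotation as R
def cam(n):
    c=r.camera(n); c['f']=c['image'].shape[0]/2/np.tan(np.radians(c['vertical_fov'])/2); return c
def ray(c,u,v,z):
    T=np.array(c['cam_to_world']); d=T[:3,:3]@np.array([(u-c['cx'])/c['f'],(v-c['cy'])/c['f'],1.]); o=T[:3,3]
    return o+d*(z-o[2])/d[2]
def proj(c,p):
    T=np.array(c['cam_to_world']); q=T[:3,:3].T@(np.array(p)-T[:3,3]); return q[:2]/q[2]*c['f']+[c['cx'],c['cy']]
E
python3 - <<'E'
from h import *
for n in ['scene','top','wrist']:
    c=cam(n); cv2.imwrite(f'pics/{n}0.png',c['image']); print(n,c['f'],c['cx'],c['cy'],np.round(c['cam_to_world'],3).tolist())
s=r.read_state(); print(s['time'],s['ee_pos'],s['eef_rot'],R.from_quat(s['eef_rot']).as_matrix().round(3).tolist(),s['width'])
E
```

```text
pics
scene 432.2474786662738 274.98254074783137 212.16504189423733 [[-0.27, 0.727, -0.632, 1.264], [0.963, 0.206, -0.174, 0.205], [0.004, -0.655, -0.755, 0.912], [0.0, 0.0, 0.0, 1.0]]
top 483.1547266063342 280.6412661021339 210.25215510061477 [[0.009, -0.993, 0.117, 0.476], [-1.0, -0.012, -0.025, 0.026], [0.026, -0.117, -0.993, 1.267], [0.0, 0.0, 0.0, 1.0]]
wrist 303.10684805552023 280.93860809293625 209.92421578462532 [[0.316, 0.919, 0.234, 0.134], [0.949, -0.306, -0.079, 0.614], [-0.001, 0.247, -0.969, 0.383], [0.0, 0.0, 0.0, 1.0]]
0.15 [0.19820051 0.59246295 0.22196459] [ 1.60694443e-01  9.87004073e-01 -5.04709003e-04 -4.12949822e-05] [[-0.948, 0.317, -0.0], [0.317, 0.948, -0.001], [-0.0, -0.001, -1.0]] 0.08674308492103976
```

View pics/top0.png

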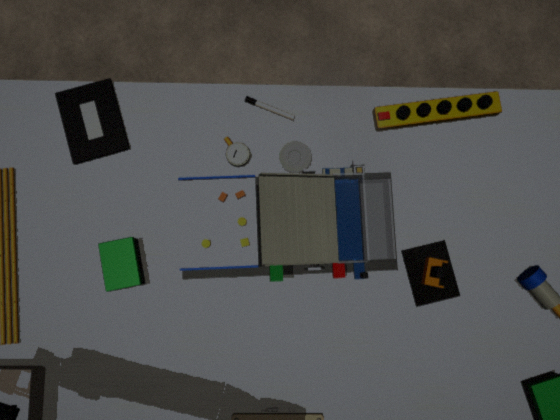

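View pics/scene0.png

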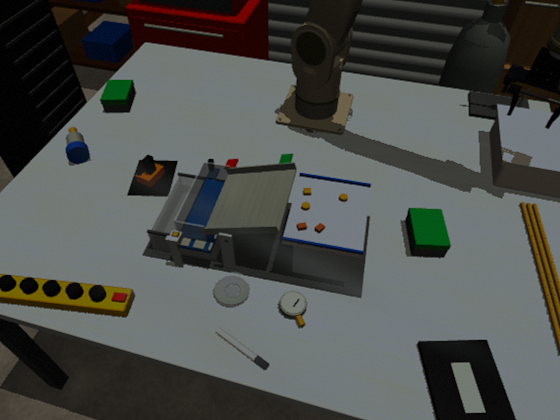

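Five offcuts: copper at (223,197), (240,195) and brass at (242,222), (245,243), (207,244). The tray is tipped, green tab at (277,273), red tab at (339,271), knob at (364,274). The scraper stands on the pad at (434,272), and the green-lidded box is at (122,264).

```bash
cat > m.py <<'E'
from h import *
c=cam('top'); im=c['image']; hsv=cv2.cvtColor(im,cv2.COLOR_BGR2HSV)
def blobs(name,lo,hi,z,win,amin=8):
    m=cv2.inRange(hsv,np.array(lo),np.array(hi)); k=np.zeros_like(m); x0,y0,x1,y1=win; k[y0:y1,x0:x1]=m[y0:y1,x0:x1]
    n,l,s,ce=cv2.connectedComponentsWithStats(k)
    for i in range(1,n):
        if s[i,4]>=amin:
            p=cv2.findNonZero((l==i).astype(np.uint8)); re=cv2.minAreaRect(p); bx=cv2.boxPoints(re)
            print(name,'px',ce[i].round(1),'A',s[i,4],'ctr',ray(c,*ce[i],z)[:2].round(4),'rect',ray(c,*re[0],z)[:2].round(4),'corners',[ray(c,*b,z)[:2].round(3).tolist() for b in bx])
blobs('rim',(105,120,60),(125,255,255),.148,(170,165,256,280),30)
blobs('shut',(100,120,40),(125,255,255),.07,(330,170,366,285),20)
blobs('green',(45,100,60),(75,255,255),.125,(262,262,290,285))
blobs('red',(0,150,80),(5,255,255),.12,(325,262,350,282))
blobs('scr',(5,150,80),(20,255,255),.028,(400,240,460,305),20)
blobs('off',(3,120,80),(35,255,255),.15,(180,180,258,268))
blobs('pad',(0,0,0),(180,255,40),.002,(398,235,465,310),50)
E
python3 m.py
python3 - <<'E'
import cv2
i=cv2.imread('pics/top0.png')[165:310,170:465]; cv2.imwrite('pics/tc.png',cv2.resize(i,None,fx=2.7,fy=2.7,interpolation=2))
E
```

```text
rim px [216.7 176.9] A 153 ctr [0.6855 0.1483] rect [0.6854 0.1499] corners [[0.683, 0.239], [0.692, 0.061], [0.687, 0.061], [0.678, 0.238]]
rim px [218.7 267.6] A 157 ctr [0.4746 0.1385] rect [0.4745 0.1413] corners [[0.473, 0.227], [0.482, 0.056], [0.476, 0.055], [0.468, 0.226]]
shut px [348.4 219.3] A 1909 ctr [ 0.5973 -0.1738] rect [ 0.5972 -0.1739] corners [[0.699, -0.139], [0.703, -0.199], [0.498, -0.208], [0.494, -0.149]]
shut px [358.2 269.3] A 130 ctr [ 0.4736 -0.1972] rect [ 0.4706 -0.1991] corners [[0.489, -0.187], [0.489, -0.212], [0.452, -0.211], [0.452, -0.187]]
green px [275.9 272.8] A 198 ctr [0.4638 0.0069] rect [0.4645 0.0067] corners [[0.482, 0.021], [0.482, -0.007], [0.447, -0.008], [0.447, 0.021]]
red px [338.3 270. ] A 131 ctr [ 0.4715 -0.1407] rect [ 0.4716 -0.141 ] corners [[0.488, -0.128], [0.488, -0.154], [0.455, -0.154], [0.455, -0.128]]
scr px [432.6 271.9] A 228 ctr [ 0.4686 -0.3965] rect [ 0.4681 -0.403 ] corners [[0.439, -0.373], [0.505, -0.389], [0.497, -0.433], [0.431, -0.417]]
off px [239.8 193.9] A 43 ctr [0.6457 0.0934] rect [0.646  0.0932] corners [[0.647, 0.104], [0.656, 0.088], [0.645, 0.082], [0.636, 0.099]]
off px [222.2 196.4] A 41 ctr [0.6394 0.1342] rect [0.6396 0.1344] corners [[0.634, 0.143], [0.65, 0.136], [0.645, 0.126], [0.629, 0.133]]
off px [241.7 221.1] A 49 ctr [0.5822 0.0878] rect [0.5823 0.0883] corners [[0.589, 0.097], [0.589, 0.08], [0.575, 0.08], [0.575, 0.096]]
off px [244.5 241.8] A 51 ctr [0.5343 0.0804] rect [0.535  0.0805] corners [[0.543, 0.089], [0.543, 0.073], [0.527, 0.072], [0.527, 0.088]]
off px [205.6 243. ] A 49 ctr [0.5306 0.1697] rect [0.5294 0.1699] corners [[0.537, 0.178], [0.538, 0.162], [0.521, 0.162], [0.521, 0.178]]
pad px [429.8 273.1] A 2241 ctr [ 0.4652 -0.398 ] rect [ 0.466  -0.3994] corners [[0.524, -0.324], [0.555, -0.44], [0.409, -0.474], [0.379, -0.36]]
```

View pics/tc.png

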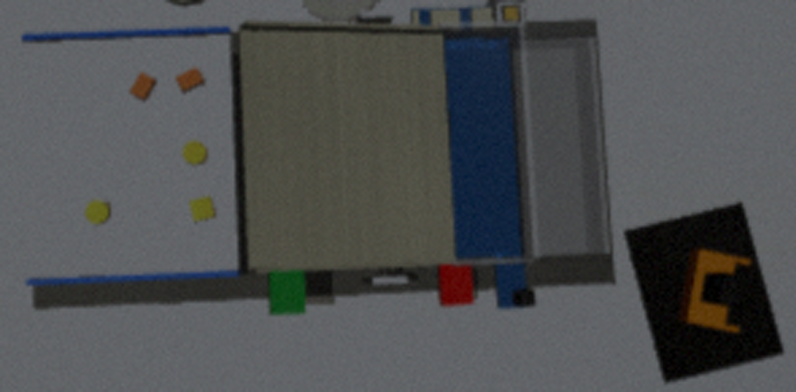

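```bash
cat >> h.py <<'E'
YAW=0.048; ORG=np.array([.5877,-.0143])
def s2w(x,y,z=0): # station mm -> world m
    c,s=np.cos(YAW),np.sin(YAW); return np.array([ORG[0]+(c*x-s*y)/1e3,ORG[1]+(s*x+c*y)/1e3,z/1e3])
def w2s(p):
    c,s=np.cos(YAW),np.sin(YAW); d=(np.array(p[:2])-ORG)*1e3; return np.array([c*d[0]+s*d[1],-s*d[0]+c*d[1]])
def tabpt(y,th): # tray-frame tab -> world
    return s2w(-126,-60+y*np.cos(th)-20*np.sin(th),125+y*np.sin(th)+20*np.cos(th))
def go(p,yaw=None):
    s=r.read_state(); M=R.from_quat(s['eef_rot']).as_matrix(); cy=np.arctan2(-M[0,1],M[1,1])
    if yaw is None: yaw=cy
    T=np.array([[-np.cos(yaw),-np.sin(yaw),0],[-np.sin(yaw),np.cos(yaw),0],[0,0,-1]]) # cols x,y,z
    print('turn z',round(-(yaw-cy),3),'shift cm',(T.T@(np.array(p)-s['ee_pos'])*100).round(2),'tilt',M[:,2].round(3),'t',s['time'])
E
python3 - <<'E'
from h import *
c=cam('top')
print('green meas',ray(c,275.9,272.8,.198),'pred',tabpt(100,.6)); print('red',ray(c,338.3,270,.1105),tabpt(-55,.6))
for z in(.1,.115): print('knob',w2s(ray(c,363.7,275,z)))
go(tabpt(100,.6)+[0,0,.03],YAW)
for th in (.6,.45,.3,.15,0): print(th,tabpt(100,th), w2s(tabpt(100,th)))
E
```

```text
green meas [0.46457015 0.00815229 0.198     ] pred [ 0.46130578 -0.00911791  0.19797096]
red [ 0.47154212 -0.14194825  0.1105    ] [ 0.46744392 -0.13689759  0.11045138]
knob [-136.57189993 -184.07273098]
knob [-136.22041227 -181.11890585]
turn z -0.371 shift cm [-23.39 -61.36  -0.58] tilt [-0.    -0.001 -1.   ] t 0.25
0.6 [ 0.46130578 -0.00911791  0.19797096] [-126.           11.24071202]
0.45 [0.46082094 0.00097514 0.1865055 ] [-126.           21.34539955]
0.3 [0.46042375 0.00924345 0.17365875] [-126.           29.62324478]
0.15 [0.46012314 0.01550133 0.15971923] [-126.           35.88834514]
0 [0.45992586 0.01960825 0.145     ] [-126.   40.]
```

Call:
move_arm([
  [[0,0,0],[0,0,-0.124],0],
  [[0,0,0],[0,0,-0.124],0],
  [[0,0,0],[0,0,-0.123],0],
  [[-1.8,-4.6,0],[0,0,0],0],
  [[-1.8,-4.6,0],[0,0,0],0],
  [[-1.8,-4.6,0],[0,0,0],0],
  [[-1.8,-4.6,0],[0,0,0],0],
  [[-1.8,-4.6,0],[0,0,0],0],
  [[-1.8,-4.6,0],[0,0,0],0],
  [[-1.8,-4.6,0],[0,0,0],0],
  [[-1.8,-4.6,0],[0,0,0],0],
  [[-1.8,-4.6,0],[0,0,0],0],
  [[-1.8,-4.6,0],[0,0,0],0],
  [[-1.8,-4.6,0],[0,0,0],0],
  [[-1.8,-4.6,0],[0,0,0],0],
  [[-1.8,-4.6,0],[0,0,0],0],
  [[0,0,0],[0,0,0],0],
])

```text
time: 2.38
ee_pos: [0.4615, 0.0031, 0.2227]
eef_rot: [-0.021, 1.0, -0.0, 0.0]
ft_force: [-1.0, 0.8, -0.2]
width: 0.0001
grip_force: 0.0
```

```bash
python3 - <<'E'
from h import *
for th in (.35,.2,.1,0): go(tabpt(100,th)+[.001,0,0],YAW)
c=cam('wrist'); cv2.imwrite('pics/w1.png',c['image']); c=cam('top'); cv2.imwrite('pics/t1.png',c['image'])
print(r.read_state()['ft_force'])
E
```

```text
turn z -0.006 shift cm [-0.02  0.36  4.46] tilt [ 0.    -0.001 -1.   ] t 2.375
turn z -0.006 shift cm [-0.02  1.06  5.82] tilt [ 0.    -0.001 -1.   ] t 2.375
turn z -0.006 shift cm [-0.02  1.4   6.78] tilt [ 0.    -0.001 -1.   ] t 2.375
turn z -0.006 shift cm [-0.02  1.65  7.77] tilt [ 0.    -0.001 -1.   ] t 2.375
[-0.68638784  0.30976597 -1.21485492]
```

View pics/w1.png

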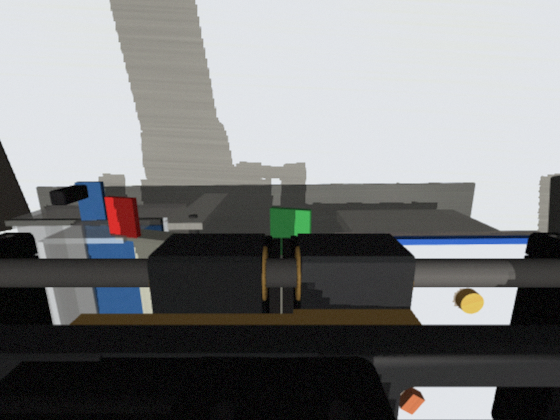

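The shut fingertips at (281,272) sit over the green tab, which is at (290,222). I'll press it down along its arc.

Call:
move_arm([
  [[0,0.1,1.8],[0,0,0],0],
  [[0,0.3,1.8],[0,0,0],0],
  [[0,0.1,0.6],[0,0,0],0],
  [[0,0.2,0.5],[0,0,0],0],
  [[0,0.2,0.5],[0,0,0],0],
  [[0,0.2,0.5],[0,0,0],0],
  [[0,0.2,0.5],[0,0,0],0],
  [[0,0.2,0.5],[0,0,0],0],
  [[0,0.1,0.5],[0,0,0],0],
  [[0,0.1,0.4],[0,0,0],0],
  [[0,0,0.2],[0,0,0],0],
  [[0,0,0.1],[0,0,0],0],
  [[0,0,0],[0,0,0],0],
])

```text
time: 4.1
ee_pos: [0.46, 0.0238, 0.1452]
eef_rot: [-0.024, 1.0, 0.001, -0.0]
ft_force: [-9.5, -0.9, 23.5]
width: 0.0005
grip_force: 11.8
```

Call:
move_arm([
  [[0,0,-2.5],[0,0,0],0],
  [[0,0,-2.5],[0,0,0],0],
  [[0,-4.5,0],[0,0,0],50],
  [[0,-5.5,0],[0,0,0],100],
  [[0,-5.5,0],[0,0,0],100],
  [[0,-5.5,0],[0,0,0],100],
  [[0,-5.5,0],[0,0,0],100],
  [[0,-5.5,0],[0,0,0],100],
  [[0,-5.5,0],[0,0,0],100],
  [[0,0,0],[0,0,0.145],100],
  [[0,0,0],[0,0,0.145],100],
  [[0,0,0],[0,0,0],100],
])

```text
time: 5.6
ee_pos: [0.4778, -0.3508, 0.193]
eef_rot: [0.12, 0.993, 0.0, -0.001]
ft_force: [-0.4, -0.1, 0.8]
width: 0.0858
grip_force: 0.0
```

```bash
python3 - <<'E'
from h import *
go([.470,-.396,.038],-.24)
c=cam('wrist'); cv2.imwrite('pics/w2.png',c['image'])
im=c['image']; hsv=cv2.cvtColor(im,cv2.COLOR_BGR2HSV); m=cv2.inRange(hsv,np.array((5,150,60)),np.array((20,255,255)))
print([proj(c,p) for p in ([.470,-.396,.082],[.470,-.396,.028],[.504,-.404,.028],[.436,-.388,.028])])
E
```

```text
turn z -0.001 shift cm [-0.32 -4.58 15.5 ] tilt [-0.001  0.    -1.   ] t 5.6
[array([231.60107507, 211.78022427]), array([239.33202356, 199.42550304]), array([240.65317302, 229.62243343]), array([237.94105518, 167.63275222])]
```

View pics/w2.png

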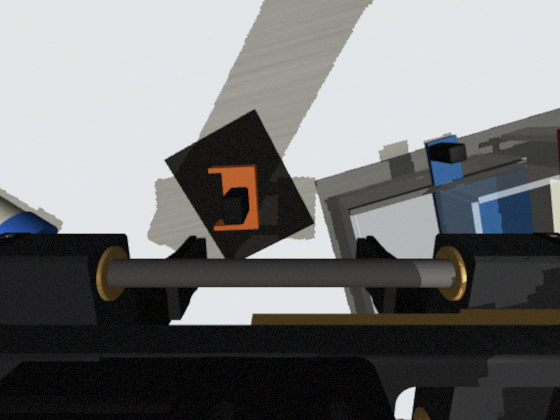

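Call:
move_arm([
  [[-0.3,-4.6,2],[0,0,0],100],
  [[0,0,4.5],[0,0,0],100],
  [[0,0,4.5],[0,0,0],100],
  [[0,0,3],[0,0,0],100],
  [[0,0,1.5],[0,0,0],100],
  [[0,0,0],[0,0,0],40],
  [[0,0,0],[0,0,0],0],
  [[0,0,0],[0,0,0],0],
  [[0,0,0],[0,0,0],0],
], grip_force=25)

```text
time: 6.78
ee_pos: [0.4703, -0.3964, 0.0392]
eef_rot: [0.12, 0.993, -0.0, 0.001]
ft_force: [-0.2, 0.3, -0.4]
width: 0.0548
grip_force: 0.0
```

Call:
move_arm([
  [[0,0,0],[0,0,0],0],
  [[0,0,0],[0,0,0],0],
  [[0,0,0],[0,0,0],0],
  [[0,0,0],[0,0,0],0],
])

```text
time: 7.28
ee_pos: [0.4699, -0.3961, 0.0384]
eef_rot: [0.121, 0.993, 0.0, -0.0]
ft_force: [1.0, -0.5, 0.7]
width: 0.0199
grip_force: 24.9
```

Call:
move_arm([
  [[0,0,-5],[0,0,0],0],
  [[0,0,-5],[0,0,0],0],
  [[0,0,-5],[0,0,0],0],
  [[0,0,-5],[0,0,0],0],
  [[0,0,0],[0,0,-0.145],0],
  [[0,0,0],[0,0,-0.145],0],
  [[0,0,0],[0,0,0],0],
])

```text
time: 8.15
ee_pos: [0.4697, -0.3961, 0.2381]
eef_rot: [-0.024, 1.0, 0.0, -0.0]
ft_force: [-0.4, -0.1, -2.6]
width: 0.0202
grip_force: 24.9
```

```bash
python3 - <<'E'
from h import *
go(s2w(-52,226,177.5),YAW)
c=cam('top'); cv2.imwrite('pics/t2.png',c['image']); im=c['image']
hsv=cv2.cvtColor(im,cv2.COLOR_BGR2HSV); m=cv2.inRange(hsv,np.array((3,120,80)),np.array((35,255,255))); m[:, :175]=0; m[:,345:]=0; m[:178]=0;m[268:]=0
n,l,s,ce=cv2.connectedComponentsWithStats(m)
for i in range(1,n):
  if s[i,4]>8: print(ce[i],s[i,4],w2s(ray(c,*ce[i],.149)).round())
E
```

```text
turn z -0.001 shift cm [-8.42 60.17  6.06] tilt [-0.     0.001 -1.   ] t 8.15
[239.79069767 193.93023256] 43 [ 63. 105.]
[222.225 196.475] 40 [ 59. 146.]
[241.58333333 221.25      ] 48 [ -1. 103.]
[244.52941176 241.78431373] 51 [-49.  97.]
[205.625      242.89583333] 48 [-48. 187.]
```

Call:
move_arm([
  [[-0.7,5,0],[0,0,0],0],
  [[-0.7,5,0],[0,0,0],0],
  [[-0.7,5,0],[0,0,0],0],
  [[-0.7,5,0],[0,0,0],0],
  [[-0.7,5,0],[0,0,0],0],
  [[-0.7,5,0],[0,0,0],0],
  [[-0.7,5,0],[0,0,0],0],
  [[-0.7,5,0],[0,0,0],0],
  [[-0.7,5,0],[0,0,0],0],
  [[-0.7,5,0],[0,0,0],0],
  [[-0.7,5,0],[0,0,0],0],
  [[-0.7,5,0],[0,0,0],0],
  [[0,0.8,0],[0,0,0],0],
  [[0,0,2.5],[0,0,0],0],
  [[0,0,2.4],[0,0,0],0],
  [[0,0,0],[0,0,0],0],
])

```text
time: 10.2
ee_pos: [0.5235, 0.2138, 0.1878]
eef_rot: [-0.023, 1.0, -0.001, -0.002]
ft_force: [-0.2, 0.6, -3.0]
width: 0.02
grip_force: 25.0
```

```bash
python3 - <<'E'
from h import *
go(s2w(-52,232,177.5),YAW); go(s2w(-52,70,177.5),YAW)
c=cam('scene'); cv2.imwrite('pics/s2.png',cv2.resize(c['image'][140:290,230:430],None,fx=3,fy=3))
E
```

```text
turn z -0.003 shift cm [-0.11  0.11  1.03] tilt [-0.003 -0.002 -1.   ] t 10.2
turn z -0.003 shift cm [ -0.11 -16.09   1.03] tilt [-0.003 -0.002 -1.   ] t 10.2
```

View pics/s2.png

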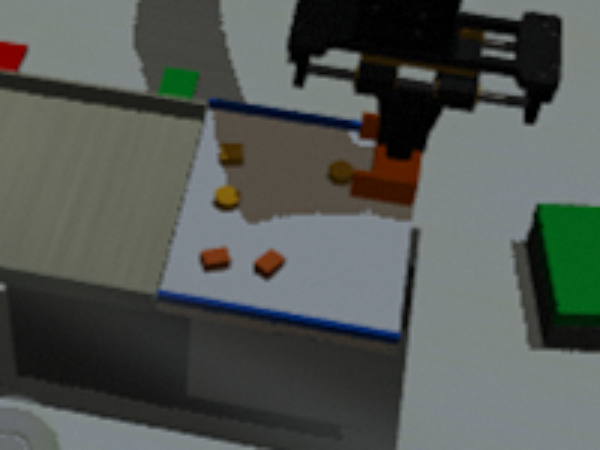

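The scraper at (385,180) is level and behind the disc at (340,172), inside the near rim. Sweeping lane 1.

Call:
move_arm([
  [[-0.1,0,0.6],[0,0,0],0],
  [[0,0,0.4],[0,0,0],0],
  [[0,-1,0],[0,0,0],0],
  [[0,-1,0],[0,0,0],0],
  [[0,-1,0],[0,0,0],0],
  [[0,-1,0],[0,0,0],0],
  [[0,-1,0],[0,0,0],0],
  [[0,-1,0],[0,0,0],0],
  [[0,-1,0],[0,0,0],0],
  [[0,-1,0],[0,0,0],0],
  [[0,-1,0],[0,0,0],0],
  [[0,-1,0],[0,0,0],0],
  [[0,-1,0],[0,0,0],0],
  [[0,-1,0],[0,0,0],0],
  [[0,-1,0],[0,0,0],0],
  [[0,-1,0],[0,0,0],0],
  [[0,-1,0],[0,0,0],0],
  [[0,-1,0],[0,0,0],0],
  [[0,-0.5,0],[0,0,0],0],
  [[0,0,0],[0,0,0],0],
])

```text
time: 12.75
ee_pos: [0.5335, 0.05, 0.1795]
eef_rot: [-0.024, 1.0, 0.0, -0.0]
ft_force: [-0.0, -0.3, -3.4]
width: 0.02
grip_force: 25.0
```

```bash
cat > o.py <<'E'
from h import *
def offs(show=None,z=.149):
    for n in ('top','scene'):
        c=cam(n); hsv=cv2.cvtColor(c['image'],cv2.COLOR_BGR2HSV); m=cv2.inRange(hsv,np.array((3,110,50)),np.array((35,255,255)))
        k,l,s,ce=cv2.connectedComponentsWithStats(m)
        for i in range(1,k):
            if 10<s[i,4]<400:
                a=w2s(ray(c,*ce[i],.149)); b=w2s(ray(c,*ce[i],.134))
                if abs(a[0])<125 and -280<a[1]<280: print(n,ce[i].round(),s[i,4],'plate',a.round(),'tray',b.round())
        if show: cv2.imwrite(f'pics/{show}_{n}.png',c['image'])
E
python3 - <<'E'
from o import *
print(w2s(r.read_state()['ee_pos'])); go(s2w(2,70,210),YAW); offs('a')
E
```

```text
[-51.04825898  66.83700356]
turn z -0.0 shift cm [-5.3   0.32 -3.05] tilt [-0.  0. -1.] t 12.75
top [359. 170.] 20 plate [ 112. -178.] tray [ 115. -181.]
top [240. 194.] 47 plate [ 63. 104.] tray [ 65. 105.]
top [222. 196.] 45 plate [ 59. 145.] tray [ 61. 147.]
scene [289. 190.] 348 plate [-36.  60.] tray [-50.  57.]
scene [306. 205.] 46 plate [  2. 107.] tray [-12. 105.]
scene [301. 225.] 44 plate [ 65. 109.] tray [ 53. 107.]
scene [319. 227.] 45 plate [ 60. 149.] tray [ 48. 149.]
```

Call:
move_arm([
  [[0,0,-3],[0,0,0],0],
  [[-1.5,3,0],[0,0,0],0],
  [[-2,3,0],[0,0,0],0],
  [[-1.7,2.5,0],[0,0,0],0],
  [[0,0,0],[0,0,0],0],
  [[0,0,2],[0,0,0],0],
  [[0,0,1.2],[0,0,0],0],
  [[0,-1,0],[0,0,0],0],
  [[0,-1,0],[0,0,0],0],
  [[0,-1,0],[0,0,0],0],
  [[0,-1,0],[0,0,0],0],
  [[0,-1,0],[0,0,0],0],
  [[0,-1,0],[0,0,0],0],
  [[0,-1,0],[0,0,0],0],
  [[0,-1,0],[0,0,0],0],
  [[0,-0.5,0],[0,0,0],0],
  [[0,0,0],[0,0,0],0],
])

```text
time: 14.98
ee_pos: [0.5855, 0.0525, 0.1775]
eef_rot: [-0.024, 1.0, 0.0, -0.0]
ft_force: [0.3, 0.2, -3.2]
width: 0.0199
grip_force: 25.0
```

```bash
python3 - <<'E'
from o import *
print(w2s(r.read_state()['ee_pos'])); go(s2w(62,200,210),YAW); offs('b')
E
```

```text
[ 0.95646449 66.784398  ]
turn z -0.0 shift cm [-6.1  13.32 -3.25] tilt [-0.  0. -1.] t 14.975
top [359. 170.] 20 plate [ 112. -178.] tray [ 115. -181.]
scene [279. 187.] 24 plate [-41.  32.] tray [-55.  29.]
scene [285. 207.] 330 plate [19. 61.] tray [ 6. 59.]
scene [301. 225.] 44 plate [ 65. 109.] tray [ 53. 107.]
scene [319. 227.] 45 plate [ 60. 149.] tray [ 48. 149.]
```

Call:
move_arm([
  [[0,0,-3],[0,0,0],0],
  [[-1.5,3.3,0],[0,0,0],0],
  [[-2,3.4,0],[0,0,0],0],
  [[-2.2,3.3,0],[0,0,0],0],
  [[0,3.3,0],[0,0,0],0],
  [[0,0,1.5],[0,0,0],0],
  [[0,0,1.5],[0,0,0],0],
])

```text
time: 15.95
ee_pos: [0.6358, 0.1882, 0.1765]
eef_rot: [-0.024, 1.0, -0.0, -0.0]
ft_force: [0.5, -0.2, -2.4]
width: 0.0201
grip_force: 25.0
```

Call:
move_arm([
  [[0,-1,0],[0,0,0],0],
  [[0,-1,0],[0,0,0],0],
  [[0,-1,0],[0,0,0],0],
  [[0,-1,0],[0,0,0],0],
  [[0,-1,0],[0,0,0],0],
  [[0,-1,0],[0,0,0],0],
  [[0,-1,0],[0,0,0],0],
  [[0,-1,0],[0,0,0],0],
  [[0,-1,0],[0,0,0],0],
  [[0,-1,0],[0,0,0],0],
  [[0,-1,0],[0,0,0],0],
  [[0,-1,0],[0,0,0],0],
  [[0,-1,0],[0,0,0],0],
  [[0,-0.6,0],[0,0,0],0],
  [[0,0,0],[0,0,0],0],
  [[0,0,-3],[0,0,0],0],
  [[0,0,-3],[0,0,0],0],
  [[0,0,-3],[0,0,0],0],
])

```text
time: 18.2
ee_pos: [0.6424, 0.0533, 0.2685]
eef_rot: [-0.025, 1.0, 0.0, -0.0]
ft_force: [0.1, -0.4, -2.1]
width: 0.02
grip_force: 25.0
```

```bash
python3 - <<'E'
from o import *
print(w2s(r.read_state()['ee_pos'])); go([.468,-.398,.245],YAW); offs('c')
E
```

```text
[57.90111014 64.85989697]
turn z 0.001 shift cm [ 19.59 -44.24   2.35] tilt [-0.  0. -1.] t 18.2
top [359. 170.] 20 plate [ 112. -178.] tray [ 115. -181.]
scene [272. 222.] 37 plate [71. 42.] tray [59. 39.]
scene [283. 224.] 28 plate [73. 68.] tray [60. 66.]
```

Call:
move_arm([
  [[2,-4.4,0],[0,0,0],0],
  [[2,-4.4,0],[0,0,0],0],
  [[2,-4.4,0],[0,0,0],0],
  [[2,-4.4,0],[0,0,0],0],
  [[2,-4.4,0],[0,0,0],0],
  [[2,-4.4,0],[0,0,0],0],
  [[2,-4.4,0],[0,0,0],0],
  [[2,-4.4,0],[0,0,0],0],
  [[2,-4.4,0],[0,0,0],0],
  [[1.6,-4.6,0],[0,0,0],0],
  [[0,0,0],[0,0,0],0],
])

```text
time: 19.68
ee_pos: [0.4649, -0.4022, 0.2664]
eef_rot: [-0.021, 1.0, -0.001, -0.001]
ft_force: [0.1, -0.1, -3.0]
width: 0.0194
grip_force: 25.0
```

```bash
python3 - <<'E'
from o import *
offs('d'); go([.468,-.398,.0395],YAW);a=cv2.imread('pics/d_top.png')[160:285,170:400];cv2.imwrite('pics/dt.png',cv2.resize(a,None,fx=3,fy=3))
E
```

```text
top [359. 170.] 20 plate [ 112. -178.] tray [ 115. -181.]
top [258. 194.] 38 plate [60. 62.] tray [63. 62.]
top [270. 196.] 48 plate [55. 36.] tray [57. 36.]
top [267. 221.] 55 plate [-2. 43.] tray [-0. 43.]
top [266. 241.] 54 plate [-48.  48.] tray [-47.  48.]
top [275. 247.] 57 plate [-63.  28.] tray [-62.  28.]
scene [283. 189.] 88 plate [-38.  44.] tray [-52.  42.]
scene [281. 205.] 45 plate [15. 49.] tray [ 2. 47.]
scene [273. 222.] 45 plate [72. 43.] tray [59. 40.]
scene [283. 224.] 30 plate [73. 68.] tray [61. 65.]
turn z -0.0 shift cm [-1.000e-02  1.000e-02  2.268e+01] tilt [-0.001  0.001 -1.   ] t 19.775
```

View pics/dt.png

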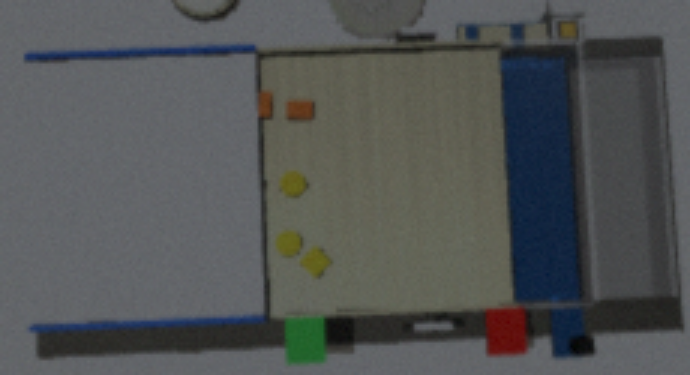

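The plate is clear: offcuts in the tray at (258,194), (270,196), (267,221), (266,241) and (275,247), and both views agree at tray-floor height. Parking the scraper.

Call:
move_arm([
  [[0,0,5],[0,0,0],0],
  [[0,0,5],[0,0,0],0],
  [[0,0,5],[0,0,0],0],
  [[0,0,4],[0,0,0],0],
  [[0,0,2],[0,0,0],0],
  [[0,0,1.2],[0,0,0],0],
  [[0,0,0.4],[0,0,0],0],
  [[0,0,0],[0,0,0],0],
])

```text
time: 20.78
ee_pos: [0.4686, -0.3987, 0.0424]
eef_rot: [-0.024, 1.0, -0.0, 0.001]
ft_force: [-0.5, -0.3, -2.9]
width: 0.02
grip_force: 25.0
```

Call:
move_arm([
  [[0,0,0.3],[0,0,0],0],
  [[0,0,0],[0,0,0],0],
  [[0,0,0],[0,0,0],20],
  [[0,0,0],[0,0,0],50],
  [[0,0,0],[0,0,0],100],
  [[0,0,0],[0,0,0],100],
  [[0,0,0],[0,0,0],100],
  [[0,0,0],[0,0,0],100],
  [[0,0,-3],[0,0,0],100],
  [[0,0,-4],[0,0,0],100],
  [[0,0,-5],[0,0,0],100],
  [[0,0,-5],[0,0,0],0],
  [[0,0,0],[0,0,0],0],
  [[0,0,0],[0,0,0],0],
])

```text
time: 22.52
ee_pos: [0.4679, -0.398, 0.2078]
eef_rot: [-0.024, 1.0, 0.0, -0.0]
ft_force: [-0.3, -0.5, -0.6]
width: 0.0649
grip_force: 0.0
```

```bash
python3 - <<'E'
from h import *
c=cam('top'); cv2.imwrite('pics/t5.png',cv2.resize(c['image'][230:320,330:490],None,fx=4,fy=4))
im=c['image']; m=(im.max(2)<45).astype(np.uint8); m[:, :355]=0; m[:,375:]=0; m[:262]=0; m[290:]=0
n,l,s,ce=cv2.connectedComponentsWithStats(m); 
for i in range(1,n): print(ce[i],s[i,4], w2s(ray(c,*ce[i],.1)))
go(s2w(-136,-160,100),YAW)
E
```

```text
[367.14285714 269.15873016] 126 [-122.97242446 -193.22339139]
turn z 0.0 shift cm [-0.23 21.73 10.72] tilt [-0.001  0.001 -1.   ] t 22.575
```

View pics/t5.png

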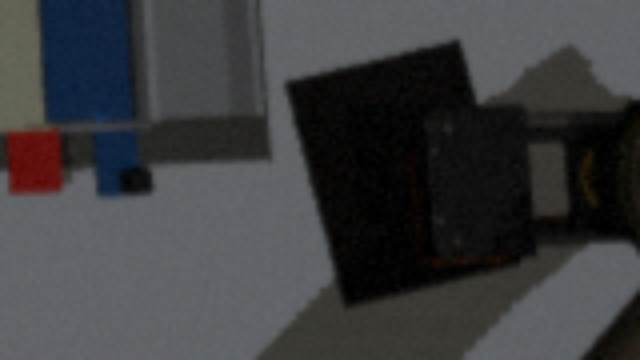

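The scraper stands on the pad; the knob top is at (364,275) in full top-image pixels.

```bash
python3 - <<'E'
from h import *
c=cam('top'); d=cam('scene'); cv2.imwrite('pics/s5.png',cv2.resize(d['image'][140:200,180:260],None,fx=8,fy=8))
for z in (.09,.1,.11,.12): p=ray(c,364,275,z); print(z,w2s(p),proj(d,p))
E
```

```text
0.09 [-136.83489539 -186.77262363] [209.0814663  164.96314192]
0.1 [-136.6003266  -184.79719657] [209.3329547  162.45672387]
0.11 [-136.36575782 -182.8217695 ] [209.58783559 159.91649521]
0.12 [-136.13118903 -180.84634244] [209.84617807 157.34176717]
```

View pics/s5.png

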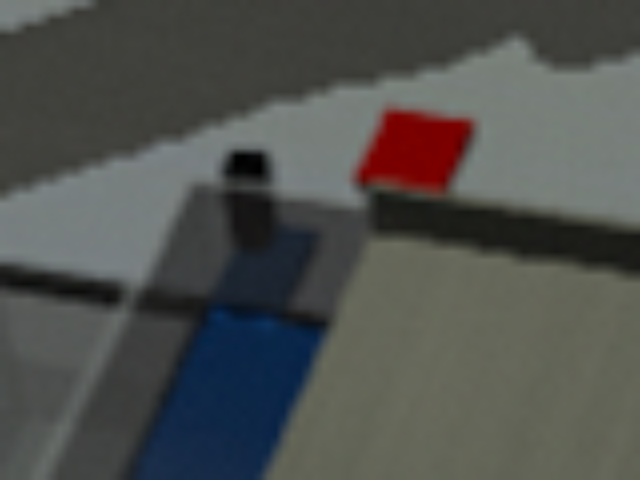

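The knob top at crop (248,163), full (211,160), gives z ≈ 0.108, which matches. Pinching the knob.

Call:
move_arm([
  [[-0.2,4,0],[0,0,0],52],
  [[0,5,0],[0,0,0],52],
  [[0,5,0],[0,0,0],52],
  [[0,5.4,0],[0,0,0],52],
  [[0,0,0],[0,0,0],52],
  [[0,0,3],[0,0,0],52],
  [[0,0,0],[0,0,0],52],
], grip_force=20)

```text
time: 23.55
ee_pos: [0.4591, -0.2047, 0.1766]
eef_rot: [-0.024, 1.0, 0.0, -0.002]
ft_force: [-1.4, 0.3, -0.4]
width: 0.0453
grip_force: 0.0
```

```bash
python3 - <<'E'
from h import *
go(s2w(-136,-183,93),YAW); print(r.read_state()['width'])
c=cam('wrist'); cv2.imwrite('pics/w6.png',c['image'])
E
```

```text
turn z -0.001 shift cm [-0.16  0.1   8.36] tilt [-0.004  0.    -1.   ] t 23.55
0.04530163153153118
```

View pics/w6.png

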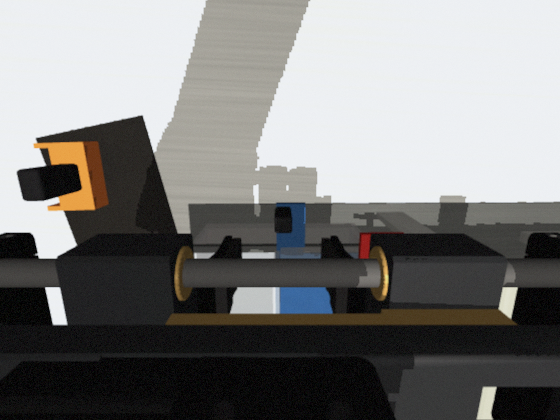

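The knob at (283,218) is centred between the fingers (220–345), and the red tab at (380,243) is clear.

Call:
move_arm([
  [[-0.1,0,3],[0,0,0],52],
  [[0,0,3],[0,0,0],52],
  [[0,0,1.6],[0,0,0],52],
  [[0,0,0.7],[0,0,0],52],
  [[0,0,0],[0,0,0],0],
  [[0,0,0],[0,0,0],0],
  [[0,0,0],[0,0,0],0],
  [[0,0,0],[0,0,0],0],
  [[0,0,0],[0,0,0],0],
])

```text
time: 24.72
ee_pos: [0.4619, -0.2042, 0.0959]
eef_rot: [-0.024, 1.0, 0.0, 0.0]
ft_force: [-1.1, 0.9, 3.1]
width: 0.0139
grip_force: 20.0
```

Call:
move_arm([
  [[0,-1,0],[0,0,0],0],
  [[0,-1,0],[0,0,0],0],
  [[0,-1,0],[0,0,0],0],
  [[0,-1,0],[0,0,0],0],
  [[0,-1,0],[0,0,0],0],
  [[0,-1,0],[0,0,0],0],
  [[0,-1,0],[0,0,0],0],
  [[0,-0.8,0],[0,0,0],0],
  [[0,0,0],[0,0,0],0],
  [[0,0,0],[0,0,0],0],
])

```text
time: 25.98
ee_pos: [0.4659, -0.2793, 0.0956]
eef_rot: [-0.025, 1.0, 0.003, -0.0]
ft_force: [-4.2, 14.2, 14.0]
width: 0.0139
grip_force: 20.0
```

```bash
python3 - <<'E'
from h import *
s=r.read_state(); print(w2s(s['ee_pos']),s['ft_force'],s['width'])
E
```

```text
[-134.42106124 -258.87304148] [-4.18757226 14.17835735 14.01711513] 0.013920410074654855
```

Call:
move_arm([
  [[0,0,0],[0,0,0],40],
  [[0,0,0],[0,0,0],60],
  [[0,0,0],[0,0,0],60],
  [[0,0,0],[0,0,0],60],
  [[0,0,-4],[0,0,0],60],
  [[0,0,-5],[0,0,0],60],
  [[0,3.5,0],[0,0,0],0],
  [[-0.5,5.5,0],[0,0,0],0],
  [[0,5.4,0],[0,0,0],0],
  [[0,0,0],[0,0,0],0],
  [[0,0,0],[0,0,0],0],
])

```text
time: 27.35
ee_pos: [0.4635, -0.1389, 0.1856]
eef_rot: [-0.024, 1.0, -0.0, 0.0]
ft_force: [0.2, -0.9, -0.4]
width: 0.01
grip_force: 0.0
```

```bash
python3 - <<'E'
from o import *
go(s2w(-125,-116,145),YAW); print(r.read_state()['width']); c=cam('top');d=cam('scene')
p=s2w(-136.5,-259,108); print('expect knob',proj(d,p),proj(c,p))
a=c['image'][170:290,230:410];b=d['image'][140:280,140:350]
cv2.imwrite('pics/t7.png',np.hstack([cv2.resize(a,(400,300)),cv2.resize(b,(400,300))])); offs()
E
```

```text
turn z -0.0 shift cm [-0.5   0.25  4.06] tilt [ 0. -0. -1.] t 27.35
0.010024044412977494
expect knob [183.46308398 156.19150547] [395.46357513 273.78435172]
top [359. 170.] 20 plate [ 112. -178.] tray [ 115. -181.]
top [258. 194.] 38 plate [61. 62.] tray [63. 63.]
top [270. 196.] 47 plate [55. 36.] tray [57. 36.]
top [267. 221.] 56 plate [-1. 43.] tray [-0. 43.]
top [266. 241.] 55 plate [-48.  48.] tray [-47.  48.]
top [275. 247.] 56 plate [-63.  28.] tray [-63.  28.]
scene [283. 189.] 88 plate [-38.  44.] tray [-52.  42.]
scene [281. 205.] 47 plate [16. 50.] tray [ 2. 47.]
scene [273. 222.] 45 plate [72. 43.] tray [59. 40.]
scene [283. 224.] 30 plate [73. 68.] tray [61. 65.]
```

View pics/t7.png

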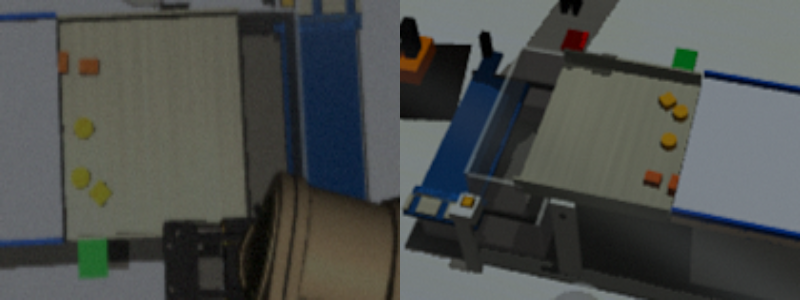

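The port is open, with the shutter beyond the baffle, and five pieces lie in the tray at (62,62), (90,66), (84,128), (80,178) and (100,193) in the left panel. Now tipping.

Call:
move_arm([
  [[-0.5,0.2,2.5],[0,0,0],0],
  [[0,0,1.3],[0,0,0],0],
  [[0,0,0.4],[0,0,0],0],
  [[0,0,0.4],[0,0,0],0],
  [[0,-0.1,0.4],[0,0,0],0],
  [[0,-0.1,0.4],[0,0,0],0],
  [[0,-0.1,0.4],[0,0,0],0],
  [[0,0,0.4],[0,0,0],0],
  [[0,0,0.4],[0,0,0],0],
  [[0,0,0.4],[0,0,0],0],
  [[0,0,0.4],[0,0,0],0],
  [[0,0,0.4],[0,0,0],0],
  [[0,0,0.2],[0,0,0],0],
  [[0,0,0],[0,0,0],0],
  [[0,0,0],[0,0,0],0],
  [[0,0,0],[0,0,0],0],
])

```text
time: 29.55
ee_pos: [0.4712, -0.1421, 0.111]
eef_rot: [-0.023, 1.0, -0.0, 0.003]
ft_force: [-16.1, -3.9, 55.1]
width: 0.0007
grip_force: 23.6
```

```bash
python3 - <<'E'
from o import *
print(w2s(r.read_state()['ee_pos'])); c=cam('top');d=cam('scene'); offs()
a=c['image'][170:290,230:410];b=d['image'][140:280,140:350]
cv2.imwrite('pics/t8.png',np.hstack([cv2.resize(a,(400,300)),cv2.resize(b,(400,300))]))
E
```

```text
[-122.50016952 -122.01711968]
top [359. 170.] 20 plate [ 112. -178.] tray [ 115. -181.]
```

View pics/t8.png

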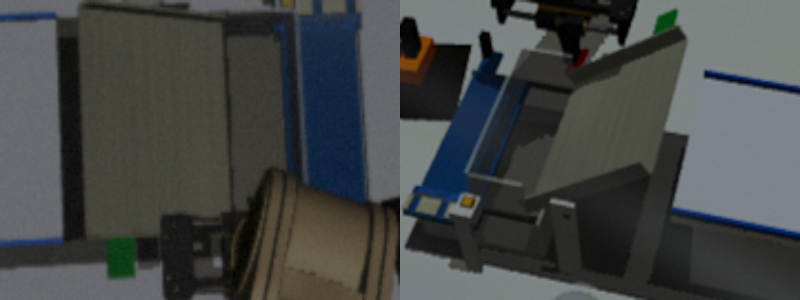

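The tray is fully tipped and empty, and no offcuts show elsewhere. Levelling it again from the green tab.

Call:
move_arm([
  [[0,0,-3],[0,0,0],0],
  [[0,0,-5],[0,0,0],0],
  [[0,0,-4.7],[0,0,0],0],
  [[0.2,4,0],[0,0,0],0],
  [[0,4.7,0],[0,0,0],0],
  [[0,4.7,0],[0,0,0],0],
  [[0,0,0],[0,0,0],0],
  [[0,0,0],[0,0,0],0],
])

```text
time: 30.75
ee_pos: [0.4601, -0.0062, 0.2327]
eef_rot: [-0.024, 1.0, -0.0, 0.0]
ft_force: [-0.6, 0.5, -0.4]
width: 0.0007
grip_force: 0.0
```

```bash
python3 - <<'E'
from o import *
for th in (.6,.45,.3,.15,0): go(tabpt(100,th)+[.001,0,0],YAW)
offs('e')
E
```

```text
turn z -0.001 shift cm [-0.2  -0.3   3.47] tilt [ 0. -0. -1.] t 30.75
turn z -0.001 shift cm [-0.2   0.71  4.62] tilt [ 0. -0. -1.] t 30.75
turn z -0.001 shift cm [-0.2   1.54  5.9 ] tilt [ 0. -0. -1.] t 30.75
turn z -0.001 shift cm [-0.2   2.17  7.3 ] tilt [ 0. -0. -1.] t 30.75
turn z -0.001 shift cm [-0.2   2.58  8.77] tilt [ 0. -0. -1.] t 30.75
top [359. 170.] 20 plate [ 112. -178.] tray [ 115. -181.]
```

Call:
move_arm([
  [[-0.2,-0.2,2.8],[0,0,0],0],
  [[0,0.1,0.7],[0,0,0],0],
  [[0,0.3,0.4],[0,0,0],0],
  [[0,0.3,0.4],[0,0,0],0],
  [[0,0.3,0.4],[0,0,0],0],
  [[0,0.3,0.4],[0,0,0],0],
  [[0,0.3,0.4],[0,0,0],0],
  [[0,0.2,0.4],[0,0,0],0],
  [[0,0.2,0.4],[0,0,0],0],
  [[0,0.2,0.5],[0,0,0],0],
  [[0,0.2,0.5],[0,0,0],0],
  [[0,0.2,0.5],[0,0,0],0],
  [[0,0.1,0.5],[0,0,0],0],
  [[0,0.1,0.5],[0,0,0],0],
  [[0,0,0.3],[0,0,0],0],
  [[0,0,0],[0,0,0],0],
  [[0,0,0],[0,0,0],0],
])

```text
time: 32.98
ee_pos: [0.461, 0.0209, 0.1449]
eef_rot: [-0.024, 1.0, 0.001, 0.0]
ft_force: [-20.7, -2.4, 46.8]
width: 0.0004
grip_force: 23.2
```

Call:
move_arm([
  [[0,0,-2.5],[0,0,0],0],
  [[0,0,-3],[0,0,0],0],
  [[0.3,-5,0],[0,0,0],52],
  [[0.3,-5,0],[0,0,0],52],
  [[0.2,-5,0],[0,0,0],52],
  [[0.2,-5,0],[0,0,0],52],
  [[0,-5,0],[0,0,0],52],
  [[0,-5,0],[0,0,0],52],
  [[0,0,0],[0,0,0],52],
  [[0,0,0],[0,0,0],52],
])

```text
time: 34.22
ee_pos: [0.4653, -0.2788, 0.196]
eef_rot: [-0.024, 1.0, 0.0, -0.0]
ft_force: [1.1, 0.5, 0.2]
width: 0.0454
grip_force: 0.0
```

```bash
python3 - <<'E'
from o import *
go(s2w(-135,-259,95),YAW); s=r.read_state(); print(s['width'],s['ft_force']); c=cam('top');d=cam('scene'); offs()
a=c['image'][170:290,230:410];b=d['image'][140:280,140:350]
cv2.imwrite('pics/t9.png',np.hstack([cv2.resize(a,(400,300)),cv2.resize(b,(400,300))]))
E
```

```text
turn z 0.0 shift cm [ 0.   -0.07 10.1 ] tilt [-0.001  0.    -1.   ] t 34.225
0.045356080503492206 [1.10696037 0.47584642 0.18171086]
top [359. 170.] 20 plate [ 112. -178.] tray [ 115. -181.]
```

View pics/t9.png

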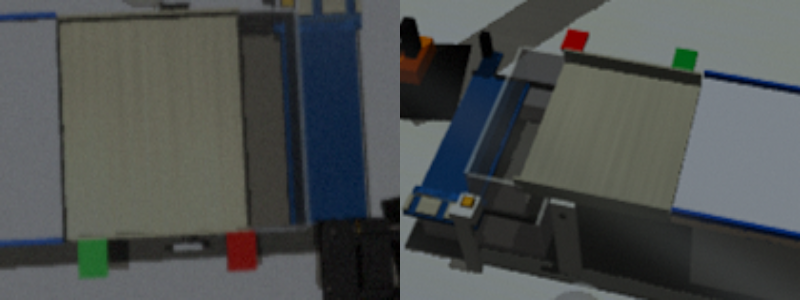

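The tray is level and empty, and the shutter is fully open with the gripper over its knob. Closing the shutter.

Call:
move_arm([
  [[0,0,5],[0,0,0],52],
  [[0,0,3],[0,0,0],52],
  [[0,0,1.5],[0,0,0],52],
  [[0,0,0.5],[0,0,0],52],
  [[0,0,0],[0,0,0],0],
  [[0,0,0],[0,0,0],0],
  [[0,0,0],[0,0,0],0],
  [[0,0,0],[0,0,0],0],
  [[0,0,0],[0,0,0],0],
  [[0,1,0],[0,0,0],0],
  [[0,1,0],[0,0,0],0],
  [[0,1,0],[0,0,0],0],
  [[0,1,0],[0,0,0],0],
  [[0,1,0],[0,0,0],0],
  [[0,1,0],[0,0,0],0],
  [[0,1,0],[0,0,0],0],
  [[0,0.8,0],[0,0,0],0],
  [[0,0,0],[0,0,0],0],
  [[0,0,0],[0,0,0],0],
])

```text
time: 36.8
ee_pos: [0.4615, -0.2029, 0.0968]
eef_rot: [-0.024, 1.0, -0.001, 0.0]
ft_force: [1.4, -11.7, 2.2]
width: 0.0138
grip_force: 20.0
```

```bash
python3 - <<'E'
from o import *
s=r.read_state(); print(w2s(s['ee_pos']),s['width'],s['ft_force'])
E
```

```text
[-135.05830751 -182.37242899] 0.013813172751387418 [  1.38527136 -11.66116384   2.19718106]
```

Closed against the stop. Releasing and retreating, then a check.

Call:
move_arm([
  [[0,0,0],[0,0,0],40],
  [[0,0,0],[0,0,0],52],
  [[0,0,0],[0,0,0],52],
  [[0,0,0],[0,0,0],52],
  [[0,0,-4],[0,0,0],52],
  [[0,0,-5],[0,0,0],52],
  [[0,0,-5],[0,0,0],52],
  [[2,5,-2],[0,0,0],52],
  [[0,6,0],[0,0,0],52],
  [[0,6,0],[0,0,0],52],
  [[0,6,0],[0,0,0],52],
  [[0,6,0],[0,0,0],52],
  [[0,6,0],[0,0,0],52],
  [[0,6,0],[0,0,0],52],
  [[0,0,0],[0,0,0],52],
])

```text
time: 38.67
ee_pos: [0.4203, 0.2116, 0.2559]
eef_rot: [-0.028, 1.0, -0.0, -0.001]
ft_force: [0.4, -0.9, -0.0]
width: 0.0453
grip_force: 0.0
```

```bash
python3 - <<'E'
from o import *
c=cam('top');d=cam('scene'); offs()
a=c['image'][150:310,220:470];b=d['image'][120:310,110:380]
cv2.imwrite('pics/f.png',np.vstack([cv2.resize(a,(450,288)),cv2.resize(b,(450,310))]))
for z in [.108]: print(proj(c,s2w(-136.5,-182,108)))
E
```

```text
top [359. 170.] 20 plate [ 112. -178.] tray [ 115. -181.]
[363.49593671 275.05700836]
```

View pics/f.png

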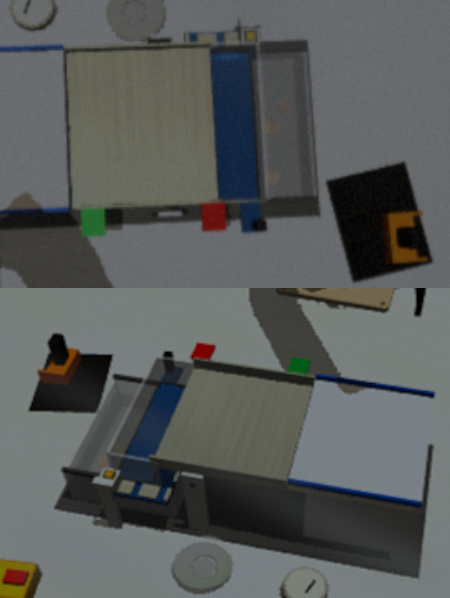

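The tub holds pieces (faint at (285,107), (272,127), (273,177)) and the shutter is closed. The scraper was knocked to the pad's lower-right edge at (408,237), so I'll measure it and put it back.

```bash
sed -n '/^c=cam/,/^blobs(.rim/p' m.py | grep -v rim > m2.py; cat >> m2.py <<'E'
blobs('scr',(5,150,60),(20,255,255),.028,(400,240,500,315),20)
go([.46,-.40,.20],YAW)
E
sed -i '1i from h import *' m2.py; python3 m2.py
```

```text
scr px [443.  281.4] A 286 ctr [ 0.4445 -0.4228] rect [ 0.4452 -0.4288] corners [[0.477, -0.402], [0.484, -0.449], [0.413, -0.456], [0.407, -0.408]]
turn z -0.002 shift cm [ -0.88 -60.7    5.66] tilt [ 0.  0. -1.] t 38.925
```

Call:
move_arm([
  [[0,-5.5,0],[0,0,0],100],
  [[0,-5.5,0],[0,0,0],100],
  [[0,-5.5,0],[0,0,0],100],
  [[0,-5.5,0],[0,0,0],100],
  [[0,-5.5,0],[0,0,0],100],
  [[0,-5.5,0],[0,0,0],100],
  [[0,-5.5,0],[0,0,0],100],
  [[0,-5.5,0],[0,0,0],100],
  [[0,-5.5,0],[0,0,0],100],
  [[0,-5.5,0],[0,0,0],100],
  [[0,-5.5,0],[0,0,0],100],
  [[0,0,0],[0,0,-0.05],100],
  [[0,0,0],[0,0,0],100],
])

```text
time: 40.55
ee_pos: [0.4497, -0.3984, 0.2564]
eef_rot: [-0.048, 0.999, 0.0, -0.0]
ft_force: [-0.2, 0.0, 0.8]
width: 0.0872
grip_force: 0.0
```

```bash
python3 - <<'E'
from h import *
go([.4445,-.422,.0385],.1)
c=cam('wrist'); cv2.imwrite('pics/w9.png',c['image'])
for yaw in [.1]:
  for q in [(-35,18),(35,18),(35,-32),(-35,-32)]:
    cc,s=np.cos(yaw),np.sin(yaw); print(proj(c,[.4445+(cc*q[0]-s*q[1])/1e3,-.422+(s*q[0]+cc*q[1])/1e3,.028]).round())
hsv=cv2.cvtColor(c['image'],cv2.COLOR_BGR2HSV); m=cv2.inRange(hsv,np.array((5,200,200)),np.array((20,255,255)));m[235:]=0
p=cv2.findNonZero(m); print(cv2.boundingRect(p),cv2.boxPoints(cv2.minAreaRect(p)).round())
E
```

```text
turn z -0.005 shift cm [ 0.76 -2.29 21.79] tilt [-0. -0. -1.] t 40.55
[277. 153.]
[277. 207.]
[239. 207.]
[237. 154.]Traceback (most recent call last):
  File "<stdin>", line 8, in <module>
cv2.error: OpenCV(4.12.0) /io/opencv/modules/imgproc/src/convhull.cpp:143: error: (-215:Assertion failed) total >= 0 && (depth == CV_32F || depth == CV_32S) in function 'convexHull'
```

```bash
python3 - <<'E'
import cv2,numpy as np
im=cv2.imread('pics/w9.png'); hsv=cv2.cvtColor(im,cv2.COLOR_BGR2HSV); m=cv2.inRange(hsv,np.array((5,150,130)),np.array((20,255,255)));m[235:]=0
n,l,s,c=cv2.connectedComponentsWithStats(m); 
for i in range(1,n):
  if s[i,4]>40: print(s[i],cv2.boxPoints(cv2.minAreaRect(cv2.findNonZero((l==i).astype(np.uint8)))).round().tolist())
E
```

```text
[ 13  81  29  29 233] [[12.0, 83.0], [18.0, 78.0], [41.0, 107.0], [36.0, 111.0]]
[ 5 88 24 27 90] [[4.0, 89.0], [7.0, 87.0], [29.0, 112.0], [27.0, 114.0]]
[239 154  39  54 977] [[239.0, 154.0], [277.0, 154.0], [277.0, 207.0], [239.0, 207.0]]
```

The measured block outline (239–277, 154–207) matches the prediction to a pixel. Regrasping and recentring.

Call:
move_arm([
  [[0.8,-2.3,4],[0,0,0],100],
  [[0,0,5],[0,0,0],100],
  [[0,0,5],[0,0,0],100],
  [[0,0,4.5],[0,0,0],100],
  [[0,0,2.3],[0,0,0],100],
  [[0,0,0.9],[0,0,0],100],
  [[0,0,0],[0,0,0],0],
  [[0,0,0],[0,0,0],0],
  [[0,0,0],[0,0,0],0],
  [[0,0,0],[0,0,0],0],
  [[0,0,0],[0,0,0],0],
  [[0,0,0],[0,0,0],0],
  [[0,0,0],[0,0,0],0],
])

```text
time: 42.22
ee_pos: [0.4452, -0.4208, 0.0395]
eef_rot: [-0.049, 0.999, 0.0, -0.0]
ft_force: [0.2, 0.8, 0.1]
width: 0.0249
grip_force: 0.0
```

Call:
move_arm([
  [[0,0,0],[0,0,0],0],
  [[0,0,0],[0,0,0],0],
  [[0,0,-1.5],[0,0,0],0],
  [[-1.2,1,0],[0,0,0],0],
  [[-1.2,1.1,0],[0,0,0],0],
  [[0,0,0],[0,0,0],0],
  [[0,0,1],[0,0,0],0],
  [[0,0,0.5],[0,0,0],0],
  [[0,0,0],[0,0,0],0],
  [[0,0,0],[0,0,0],20],
  [[0,0,0],[0,0,0],50],
  [[0,0,0],[0,0,0],100],
  [[0,0,0],[0,0,0],100],
  [[0,0,0],[0,0,0],100],
  [[0,0,-4],[0,0,0],100],
  [[0,0,-5],[0,0,0],100],
  [[0,0,-5],[0,0,0],100],
  [[0,0,-4],[0,0,0],100],
])

```text
time: 44.48
ee_pos: [0.4672, -0.3978, 0.2218]
eef_rot: [-0.049, 0.999, -0.0, 0.001]
ft_force: [0.4, 0.7, 0.3]
width: 0.0854
grip_force: 0.0
```

Call:
move_arm([
  [[0,5.5,0],[0,0,0],100],
  [[0,5.5,0],[0,0,0],100],
  [[0,5.5,0],[0,0,0],100],
  [[0,5.5,0],[0,0,0],100],
  [[0,5.5,0],[0,0,0],100],
  [[0,5.5,0],[0,0,0],100],
  [[0,5.5,0],[0,0,0],100],
  [[0,5.5,0],[0,0,0],100],
  [[0,5.5,0],[0,0,0],100],
  [[0,0,0],[0,0,0],100],
])

```text
time: 45.72
ee_pos: [0.4178, 0.0987, 0.2196]
eef_rot: [-0.052, 0.999, 0.0, 0.0]
ft_force: [0.2, -1.5, -0.3]
width: 0.087
grip_force: 0.0
```

```bash
python3 m2.py; python3 - <<'E'
from o import *
c=cam('top');d=cam('scene'); offs()
a=c['image'][150:310,100:470];b=d['image'][120:310,110:380]
cv2.imwrite('pics/g.png',np.vstack([cv2.resize(a,(555,240)),cv2.resize(b,(555,350))]))
E
```

```text
scr px [433.7 273.1] A 286 ctr [ 0.4655 -0.3995] rect [ 0.4661 -0.406 ] corners [[0.498, -0.379], [0.504, -0.428], [0.434, -0.433], [0.428, -0.385]]
turn z 0.054 shift cm [ -1.78 -49.77   1.96] tilt [ 0. -0. -1.] t 45.775
top [359. 170.] 20 plate [ 112. -178.] tray [ 115. -181.]
```

View pics/g.png

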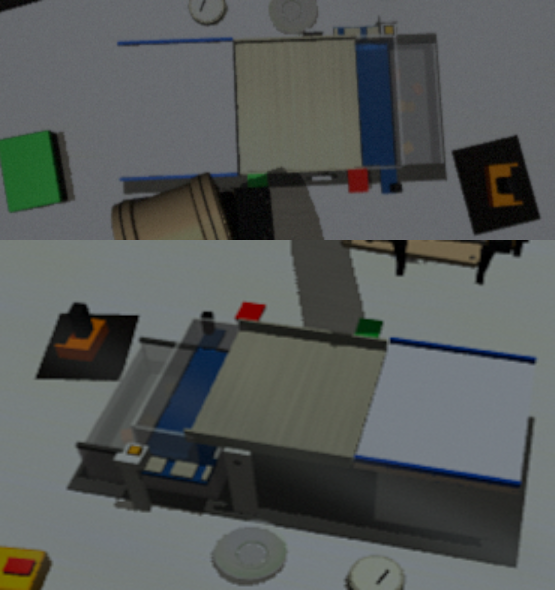

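The plate and tray are clear and the tray is level. The shutter is closed (knob at (395,187)), the scraper is centred on its pad at (503,185), and the box, gauge and dish haven't moved.

```bash
python3 -c "
from bench import r
print(r.close_job())"
```

```text
the job is handed in; nothing more can be done
None
```

The job is handed in at about 46 s of 208 s: all five offcuts were swept and tipped (three are visible in the tub, the other two presumably out of view under the shutter or tray), the tray is level, the shutter is closed, the scraper is back on its pad after being knocked aside and recentred, and the box, gauge and dish look undisturbed.

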